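# Nest the herb pots on their saucer

## Robot

A 6-joint arm with a two-finger parallel gripper is mounted at the origin on a cart in front of the work surface, level with it; the furniture and walls round the work are solid. World frame = base frame: x ahead of the robot, y to its left, z up, the work surface at z = 0. Lengths are in m, angles in rad, forces in N, time in s.
With the tool pointing down it reaches from about 0.375 to 0.925 m from the base axis. Payload 5.7 kg.
Tool frame: the origin (TCP) lies on the centre line of the jaws, within the pads' length; the fingertips stand 25 mm ahead of it and the grasp point (between the pads) lies 6 mm ahead of it; z points along the fingers, y is the line along which they close (so a half turn about z gives the same grasp; the last joint's range is limited). The gripper opens to 85 mm and grips with 20 to 120 N. Pads are 22 mm wide; open, the fingers measure 114 mm over their backs; the gripper's body (76 mm by 85 mm) begins 54 mm behind the grasp point. The pads swing forward as they close: fully open they stand 13 mm farther back than shut.
Start: joints at [1.17, 0.359, 1.51, -0, 1.272, -0.115], TCP at [0.169, 0.576, 0.256] pointing down, gripper open.
Joint ranges: [-2.97, 2.97], [-1.01, 2.36], [0.21, 2.38], [-0.96, 4.11], [0.2, 2.71], [-2.98, 2.98]. Speed limits (rad/s): [2.39, 2.39, 3.14, 3.14, 3.14, 3.14].

## Interface

Orientations are given as [roll, pitch, yaw] about the fixed x, y, z axes, in that order (R = Rz(yaw) Ry(pitch) Rx(roll)).
In Python, from station import robot gives the robot as it stands.
- The arm moves only by the tool play_rows, never from a script. Its argument "commands" is a list of rows, each a list of 7 numbers: the shift along the tool's x, y, z each as a share of 0.5 m, from -1 to 1, then the turn, a rotation vector about the tool's x, y, z each as a share of 45 degrees, from -1 to 1, then the opening, from -1 (shut) to 1 (fully open). In form: [[tx, ty, tz, ax, ay, az, fingers], ...]. A call has 1 to 12 rows; each row is the pose to reach, as a shift and turn from the pose commanded when the call began, along the tool's axes at that moment; what a row does not reach only later rows make up. A row lasts 1/8 s, in which the tool goes at most 62.5 mm and 10.7 degrees, less where a joint would pass 70% of its speed; a pose out of reach is approached as far as the arm can. A call with a number of a shift or a turn outside -1 to 1 is refused whole. A call with a gripper value outside its range is refused whole. The fingers move at their own pace and stop on an object; "newtons" is the grip in N (left out, the last holds). Time passes only in rows, so rows that repeat a pose let the fingers close. It gives the time, the measured TCP pose, the force, the opening and the grip force at its end, in the units of the state.
- robot.get_state(): the state, without advancing time (a new reading comes with each control period).
- robot.grab_frame(name): name is "scene" or "top" or "wrist"; returns a dict with "pixels" (420x560x3 uint8, red, green, blue), "camera_matrix" (3x3 intrinsics, pixels), "rvec" (rotation vector, rad) and "tvec" (3), from world to camera coordinates, as OpenCV has them. Camera axes: x right, y down, z forward; pixel columns grow to the right and rows downward; lengths in m; the calibration is good to about 2 mm. A picture is of the moment at which its call begins. There is no depth.
- robot.sign_off(): hands the job in; it is judged then, once.
The state is a dict: "time_s": time; "joints": joint angles; "qvel": joint speeds; "joint_torque": joint torques, N m; "tool_pos": TCP position; "orientation": TCP orientation; "wrist_force": force on the tool from outside, world axes, zero at the start; "ft_torque": the same for the moment, N m; "opening": finger opening in m; "gripper_force": force on a finger pad.
Only numpy, scipy, OpenCV 4.12 (cv2) and the standard library are available. Lean on these libraries where they do the work, as an engineer would, in place of code of your own. Each camera call takes 0.05 s, during which the arm holds its last target. There are 200 camera calls.

## Task

Put the four empty terracotta pots away as one nest on the saucer: first stand the largest upright in the middle of the saucer, then set each next smaller pot into the one before, down to the smallest, every pot upright and resting on the floor of the pot round it. Let each pot go before you fetch the next, and leave the garlic, the spice jar and the coffee mug where they stand.

Things in the scene. Friction and masses are not known exactly. Their poses are not given: they have to be found in the camera images.
- pot_largest: the largest (widest and lowest) of four plain terracotta plant pots, empty and upright. 60 mm high; upright collar round the top 20 mm: 69 mm outer, 63 mm inner diameter; below it tapers to 59 mm at the foot. Wall 3 mm, flat floor 8 mm thick and 53 mm across inside. Origin: centre of the underside; z: pot axis, up. A nested pot's rim stands 16 mm above the rim round it.
- pot_second: the second-largest of four plain terracotta plant pots, empty and upright. 68 mm high; upright collar round the top 20 mm: 58 mm outer, 52 mm inner diameter; below it tapers to 48 mm at the foot. Wall 3 mm, flat floor 8 mm thick and 42 mm across inside. Origin: centre of the underside; z: pot axis, up.
- pot_third: the third-largest of four plain terracotta plant pots, empty and upright. 76 mm high; upright collar round the top 20 mm: 47 mm outer, 41 mm inner diameter; below it tapers to 37 mm at the foot. Wall 3 mm, flat floor 8 mm thick and 31 mm across inside. Origin: centre of the underside; z: pot axis, up.
- pot_smallest: the smallest (narrowest and tallest) of four plain terracotta plant pots, empty and upright. 84 mm high; upright collar round the top 20 mm: 36 mm outer, 30 mm inner diameter; below it tapers to 26 mm at the foot. Wall 3 mm, flat floor 8 mm thick and 20 mm across inside. Origin: centre of the underside; z: pot axis, up.
- saucer: the round terracotta saucer, fixed where it stands: 104 mm across the rim, 12 mm high, its flat inner floor 6 mm above the counter and about 80 mm across. Origin: centre of the underside, on the counter; z up.
- garlic: bystander: a garlic bulb, 54 mm across, 53 mm high. Origin: centre of the underside.
- spice_jar: bystander: a spice jar with a black cap, 40 mm across, 105 mm high. Origin: centre of the underside.
- coffee_mug: bystander: a white coffee mug, 92 mm across x, 127 mm along y with its handle towards its -y, 95 mm high. Origin: middle of its bounding box, at the underside.
There are look-alikes about, which are no part of the job. What is shaped like the pot_largest but purple, turquoise or yellow is not meant.

How it is judged:
On the way, in this order (a step that is already met when the one before it is completed fails the run):
1. the largest pot stands upright in the middle of the saucer, let go (horizontal distance between pot_largest and saucer below 0.012 m and z of pot_largest in the frame of saucer between 0.003 and 0.009 m and linear speed of pot_largest below 0.02 m/s and angular speed of pot_largest below 0.3 rad/s and angle between pot_largest's own z axis and vertical below 0.08 rad and contact force between the fingers and pot_largest below 0.1 N), for 0.2 s.
2. the second-largest pot sits on the floor of the largest, let go (horizontal distance between pot_second and pot_largest below 0.006 m and z of pot_second in the frame of pot_largest between 0.005 and 0.011 m and linear speed of pot_second below 0.02 m/s and angular speed of pot_second below 0.3 rad/s and angle between pot_second's own z axis and vertical below 0.08 rad and contact force between the fingers and pot_second below 0.1 N), for 0.2 s.
3. the third-largest pot sits on the floor of the second, let go (horizontal distance between pot_third and pot_second below 0.006 m and z of pot_third in the frame of pot_second between 0.005 and 0.011 m and linear speed of pot_third below 0.02 m/s and angular speed of pot_third below 0.3 rad/s and angle between pot_third's own z axis and vertical below 0.08 rad and contact force between the fingers and pot_third below 0.1 N), for 0.2 s.
4. the smallest pot sits on the floor of the third, let go (horizontal distance between pot_smallest and pot_third below 0.006 m and z of pot_smallest in the frame of pot_third between 0.005 and 0.011 m and linear speed of pot_smallest below 0.02 m/s and angular speed of pot_smallest below 0.3 rad/s and angle between pot_smallest's own z axis and vertical below 0.08 rad and contact force between the fingers and pot_smallest below 0.1 N), for 0.2 s.
At the end, for the whole second after the job is handed in: The largest pot stands in the saucer within 12 mm of its centre; the second is in the largest, the third in the second and the smallest in the third, each within 6 mm of the axis of the pot round it and within 3 mm of resting on its floor; all four are upright within 0.08 rad, at rest and let go (all of step 1 and all of step 2 and all of step 3 and all of step 4); the robot touches nothing.
It fails at once if the garlic is moved more than 25 mm or tipped over (distance of garlic from where it was at the start of the episode above 0.025 m or angle between garlic's own z axis and vertical above 0.35 rad).
It fails at once if the spice jar is moved more than 25 mm or tipped over (distance of spice_jar from where it was at the start of the episode above 0.025 m or angle between spice_jar's own z axis and vertical above 0.35 rad).
It fails at once if the coffee mug is moved more than 25 mm or tipped over (distance of coffee_mug from where it was at the start of the episode above 0.025 m or angle between coffee_mug's own z axis and vertical above 0.35 rad).
It also fails if it takes over 102 s, if anything falls off the work surface, if the arm or the gripper's body presses on something with over 40 N, if the wrist force passes 120 N, or if a joint passes its speed limit or range.

## Working session

There is one attempt and no reset: what is moved stays moved. The work goes in short steps, Python scripts to look and compute and a tool call to move; the robot and the scene stay as the last step left them, time stands still between calls to the robot, and variables do not carry over. Pictures are saved under pics/ and viewed, at most 14 in all, crops included, and the job is handed in when it is done.

Besides the shell and the picture viewer there is one more tool, called after "Request:" by a JSON object that holds its "fn" and its "kwargs", one argument or row to a line. play_rows: Moves the arm, as the interface text tells. Its arguments: {"type":"object","properties":{"commands":{"type":"array","items":{"type":"array","items":{"type":"number"}}},"newtons":{"type":"number"}},"required":["commands"]}

```bash
ls; mkdir -p pics; python3 - <<'E'
from station import robot
import cv2,pickle
print(robot.get_state())
d={}
for n in("scene","top","wrist"):
    f=robot.grab_frame(n);d[n]=f
    cv2.imwrite(f"pics/{n}0.png",f["pixels"][:,:,::-1])
    print(n,f["camera_matrix"].round(1).tolist(),f["rvec"],f["tvec"])
pickle.dump(d,open("f0.pkl","wb"))
E
```

```text
pics
{'time_s': 0.0, 'joints': array([ 1.16991624e+00,  3.59511856e-01,  1.51142277e+00, -2.08725353e-05,
        1.27249956e+00, -1.15108610e-01]), 'qvel': array([-0.00204056, -0.00162876,  0.00072836,  0.00191213, -0.00247636,
       -0.00027374]), 'joint_torque': array([ 2.47340708e-03, -5.27615905e+01, -2.78628570e+01,  4.14581802e-05,
        1.27525636e-02,  5.21346396e-05]), 'tool_pos': array([0.16891086, 0.57507882, 0.25545314]), 'orientation': array([-3.13976102e+00, -1.91701116e-04,  2.85582716e+00]), 'wrist_force': array([-0.35737434, -0.13125012, -0.95949318]), 'ft_torque': array([-0.0032924 , -0.06395764, -0.01727286]), 'gripper_force': 0.0, 'opening': 0.08550373634030396}
scene [[438.1, 0.0, 283.1], [0.0, 438.1, 210.9], [0.0, 0.0, 1.0]] [ 2.10025862 -0.92425984  0.4431606 ] [-0.34245615  0.34995382  0.64569488]
top [[427.3, 0.0, 280.5], [0.0, 427.3, 218.7], [0.0, 0.0, 1.0]] [ 2.1625332  -2.11541063  0.20725947] [0.05218254 0.58446685 0.83224369]
wrist [[307.0, 0.0, 278.3], [0.0, 307.0, 211.0], [0.0, 0.0, 1.0]] [-2.3143583  -1.73253286 -0.25849002] [-0.59968197 -0.03868948  0.37916418]
```

View pics/scene0.png

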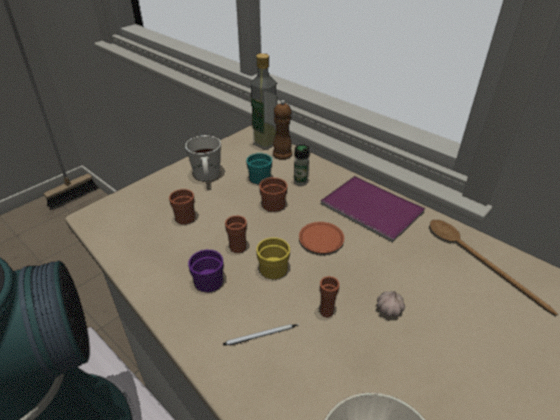

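View pics/top0.png

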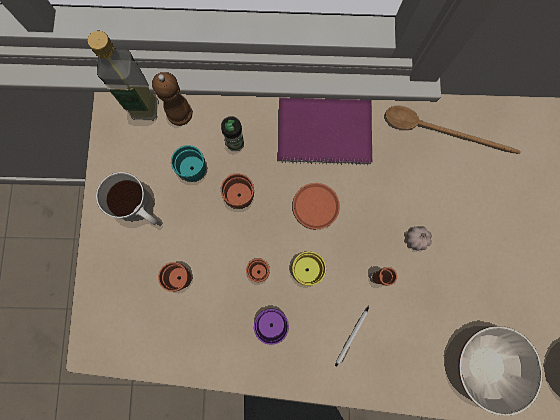

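View pics/wrist0.png

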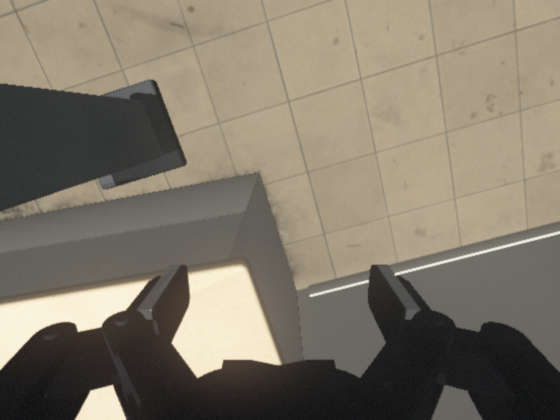

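The scene and top views both show everything. The pots, given as top pixels / scene pixels:
- largest: (237,191) / (273,194)
- second: (175,277) / (183,206)
- third: (258,270) / (236,233)
- smallest: (386,276) / (328,296)
- saucer: (316,205) / (321,238)

The yellow, turquoise and purple pots are decoys. The wrist camera sees only the floor and the edge of the counter.

Next I'll fit model silhouettes to the colour masks in both views, leaving height free.

```bash
cat > v.py <<'E'
import numpy as np,cv2,pickle
from scipy.optimize import minimize
POTS={"largest":(.0345,.0295,.060),"second":(.029,.024,.068),"third":(.0235,.0185,.076),"smallest":(.018,.013,.084),"saucer":(.052,.042,.012)}
t=np.linspace(0,2*np.pi,40,endpoint=False)
def proj(f,P): return cv2.projectPoints(np.asarray(P,float).reshape(-1,3),f["rvec"],f["tvec"],f["camera_matrix"],None)[0].reshape(-1,2)
def ring(p,r,z): return np.c_[p[0]+r*np.cos(t),p[1]+r*np.sin(t),np.full(40,p[2]+z)]
def body(name,p):
    R,r,h=POTS[name]
    if name=="saucer": return np.r_[ring(p,R,h),ring(p,R-.008,0)]
    return np.r_[ring(p,R,h),ring(p,R,h-.02),ring(p,r,0)]
def ray(f,uv,z):
    R=cv2.Rodrigues(f["rvec"])[0];c=-R.T@np.ravel(f["tvec"])
    d=R.T@np.linalg.inv(f["camera_matrix"])@[uv[0],uv[1],1]
    return c+d*(z-c[2])/d[2]
def mask(f,uv):
    h=cv2.cvtColor(f["pixels"],cv2.COLOR_RGB2HSV)
    m=(((h[...,0]<10)|(h[...,0]>172))&(h[...,1]>105)&(h[...,2]>25)).astype(np.uint8)
    m=cv2.morphologyEx(m,cv2.MORPH_CLOSE,np.ones((3,3)))
    n,l,s,_=cv2.connectedComponentsWithStats(m)
    w=l[uv[1]-12:uv[1]+13,uv[0]-12:uv[0]+13];k=np.bincount(w[w>0]).argmax()
    m=(l==k).astype(np.uint8);c,_=cv2.findContours(m,cv2.RETR_EXTERNAL,cv2.CHAIN_APPROX_NONE)
    return cv2.convexHull(max(c,key=cv2.contourArea)).reshape(-1,2).astype(np.float32)
S=8
def raster(h,o):
    m=np.zeros((110*4,110*4),np.uint8);cv2.fillConvexPoly(m,np.int32(np.round((h-o+.0)*4*16)),1,shift=4);return m
def fit(name,views,free=True):
    """views: list of (frame, uv)"""
    T=[]
    for f,uv in views:
        o=np.array(uv)-55;T.append((f,o,cv2.dilate(raster(mask(f,uv),o),np.ones((4,4)))))
    def cost(q):
        p=[q[0],q[1],q[2] if free else POTS[name][2]*0]
        return sum((raster(cv2.convexHull(body(name,p).astype(float).__class__(proj(f,body(name,p))).astype(np.float32) if 0 else proj(f,body(name,p)).astype(np.float32)).reshape(-1,2),o)!=m).sum()/m.sum() for f,o,m in T)
    g=ray(*views[0],POTS[name][2]/2)
    s=np.array([[0,0,0],[.01,0,0],[0,.01,0],[0,0,.01]])+[g[0],g[1],0]
    r=minimize(cost,s[0],method="Nelder-Mead",options=dict(initial_simplex=s,xatol=2e-5,fatol=1e-5))
    r=minimize(cost,r.x,method="Nelder-Mead",options=dict(initial_simplex=r.x+(s-s[0])/3,xatol=2e-5,fatol=1e-5))
    return r.x,r.fun
E
sed -i 's/raster(cv2.convexHull(.*if 0 else proj(f,body(name,p)).astype(np.float32))/raster(cv2.convexHull(proj(f,body(name,p)).astype(np.float32))/' v.py
python3 - <<'E'
from v import *
d=pickle.load(open("f0.pkl","rb"))
U={"largest":((237,191),(273,194)),"second":((175,277),(183,206)),"third":((258,270),(236,233)),"smallest":((386,276),(328,296)),"saucer":((316,205),(321,238))}
vis={k:d[k]["pixels"][:,:,::-1].copy() for k in("top","scene")}
for n,(a,b) in U.items():
    x,c=fit(n,[(d["top"],a),(d["scene"],b)]);print(n,x.round(4),round(c,3),"r",np.hypot(x[0],x[1]).round(3))
    for k,uv in(("top",a),("scene",b)):
        y,c=fit(n,[(d[k],uv)],False);print("   ",k,"z=0:",y[:2].round(4),round(c,3))
        cv2.polylines(vis[k],[np.int32(cv2.convexHull(proj(d[k],body(n,x)).astype(np.float32)))],True,(0,255,0),1)
        cv2.polylines(vis[k],[np.int32(mask(d[k],uv))],True,(255,0,0),1)
for n,uv in dict(mug=(125,195),jar=(234,148),garlic=(418,240),yellow=(308,268),turq=(190,166),purple=(271,325),pen=(352,336)).items(): print(n,ray(d["top"],uv,.03)[:2].round(3))
cv2.imwrite("pics/ov.png",np.hstack([vis["top"][140:360,140:440],vis["scene"][140:360,140:440]]))
E
```

```text
largest [ 6.417e-01  1.567e-01 -1.000e-04] 0.128 r 0.661
    top z=0: [0.6418 0.1566] 0.02
    scene z=0: [0.6451 0.1585] 0.1
second [ 0.46    0.2762 -0.0027] 0.156 r 0.537
    top z=0: [0.4599 0.2756] 0.028
    scene z=0: [0.4623 0.2772] 0.132
third [ 0.4759  0.1086 -0.0011] 0.187 r 0.488
    top z=0: [0.4759 0.1086] 0.025
    scene z=0: [0.4793 0.1109] 0.155
smallest [ 0.4694 -0.147  -0.002 ] 0.23 r 0.492
    top z=0: [ 0.4689 -0.1464] 0.061
    scene z=0: [ 0.4718 -0.1454] 0.168
saucer [ 0.6211 -0.0119 -0.0014] 0.068 r 0.621
    top z=0: [ 0.6207 -0.0116] 0.013
    scene z=0: [ 0.6208 -0.0133] 0.052
mug [0.63  0.395]
jar [0.74  0.169]
garlic [ 0.548 -0.226]
yellow [0.484 0.006]
turq [0.697 0.262]
purple [0.368 0.08 ]
pen [ 0.349 -0.085]
```

View pics/ov.png

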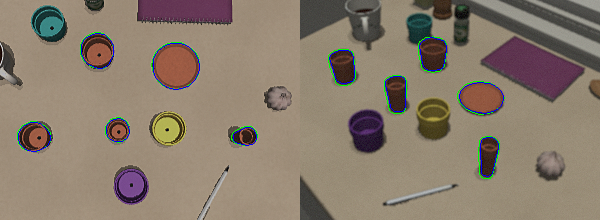

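The fits agree between views: base heights are within 3 mm of the counter, and x,y match to about 2–3 mm. The overlay outlines match in the top view. I'll square the tool to the world axes and move towards the largest pot.

Request:
{"fn": "play_rows", "kwargs": {
  "commands": [
    [-0.2,-0.11,0,0,0,-0.09,1],
    [-0.41,-0.22,0,0,0,-0.182,1],
    [-0.62,-0.33,0,0,0,-0.273,1],
    [-0.818,-0.437,0,0,0,-0.364,1],
    [-0.818,-0.437,0,0,0,-0.364,1],
    [-0.818,-0.437,0,0,0,-0.364,1],
    [-0.818,-0.437,0,0,0,-0.364,1],
    [-0.818,-0.437,0,0,0,-0.364,1],
    [-0.818,-0.437,0,0,0,-0.364,1],
    [-0.818,-0.437,0,0,0,-0.364,1]
  ],
  "newtons": 40
}}

```text
time_s: 1.4
tool_pos: [0.4992, 0.251, 0.256]
orientation: [3.142, -0.001, 3.142]
wrist_force: [-0.4, -0.9, -0.3]
opening: 0.0855
gripper_force: 0.0
```

Request:
{"fn": "play_rows", "kwargs": {
  "commands": [
    [-0.1,-0.07,0,0,0,0,1],
    [-0.2,-0.13,0,0,0,0,1],
    [-0.286,-0.188,0,0,0,0,1],
    [-0.286,-0.188,0.1,0,0,0,1],
    [-0.286,-0.188,0.19,0,0,0,1],
    [-0.286,-0.188,0.19,0,0,0,1],
    [-0.286,-0.188,0.19,0,0,0,1],
    [-0.286,-0.188,0.19,0,0,0,1]
  ]
}}

```text
time_s: 2.4
tool_pos: [0.6444, 0.1576, 0.164]
orientation: [3.141, 0.004, -3.141]
wrist_force: [-0.8, -0.4, -0.6]
opening: 0.0854
gripper_force: 0.0
```

```bash
python3 - <<'E'
from v import *
from station import robot
f=robot.grab_frame("wrist");im=f["pixels"][:,:,::-1].copy()
p=[.642,.157,0]
for r,z in((.0345,.06),(.0315,.06)): cv2.polylines(im,[np.int32(proj(f,ring(p,r,z)))],True,(0,255,0),1)
cv2.imwrite("pics/w1.png",im);print(robot.get_state()["tool_pos"])
R=cv2.Rodrigues(f["rvec"])[0];print(-R.T@np.ravel(f["tvec"]),R.round(2).tolist())
E
```

```text
[0.64427289 0.15738223 0.16376463]
[0.56970037 0.15781796 0.28110089] [[-0.0, 1.0, 0.0], [0.95, 0.0, 0.3], [0.3, 0.0, -0.95]]
```

View pics/w1.png

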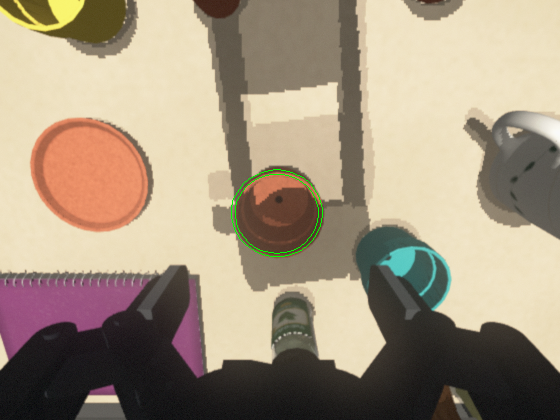

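The wrist view shows the largest pot at (277,213), with the predicted rim within about 2 px of it. The saucer is at (90,175). I'll refine both from the wrist camera.

```bash
sed -i 's/110\*4,110\*4/200*4,200*4/; s/-55;/-100;/' v.py; python3 - <<'E'
from v import *
from station import robot
f=robot.grab_frame("wrist")
im=f["pixels"][:,:,::-1].copy()
for n,uv in(("largest",(277,213)),("saucer",(90,175))):
    x,c=fit(n,[(f,uv)],False);print(n,x[:2],c)
    cv2.polylines(im,[np.int32(mask(f,uv))],True,(255,0,0),1)
    cv2.polylines(im,[np.int32(cv2.convexHull(proj(f,body(n,[x[0],x[1],0])).astype(np.float32)))],True,(0,255,0),1)
cv2.imwrite("pics/w2.png",im[90:300,:400])
E
```

```text
largest [0.64417744 0.15880085] 0.1505501060445387
saucer [ 0.62315613 -0.00905578] 0.031980290093114816
```

View pics/w2.png

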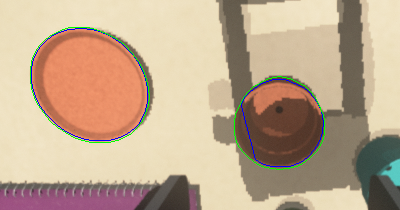

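Request:
{"fn": "play_rows", "kwargs": {
  "commands": [
    [0.004,0,0.06,0,0,0,1],
    [0.004,0,0.12,0,0,0,1],
    [0.004,0,0.17,0,0,0,1],
    [0.004,0,0.2,0,0,0,1],
    [0.004,0,0.2,0,0,0,1],
    [0.004,0,0.2,0,0,0,1],
    [0.004,0,0.2,0,0,0,1]
  ]
}}

```text
time_s: 3.38
tool_pos: [0.6418, 0.1568, 0.0625]
orientation: [3.141, 0.002, -3.141]
wrist_force: [-0.7, 0.5, 0.6]
opening: 0.0855
gripper_force: 0.0
```

```bash
python3 - <<'E'
from v import *
from station import robot
a=robot.grab_frame("scene")["pixels"][:,:,::-1];b=robot.grab_frame("wrist")["pixels"][:,:,::-1]
cv2.imwrite("pics/s2.png",np.hstack([cv2.resize(a[120:240,210:350],None,fx=3,fy=3),b[130:400:1,100:460][:270]*1 if 0 else cv2.resize(b[130:400,100:460],(380,360))]))
print(robot.get_state()["tool_pos"])
E
```

```text
[0.64153266 0.15678474 0.06221118]
```

View pics/s2.png

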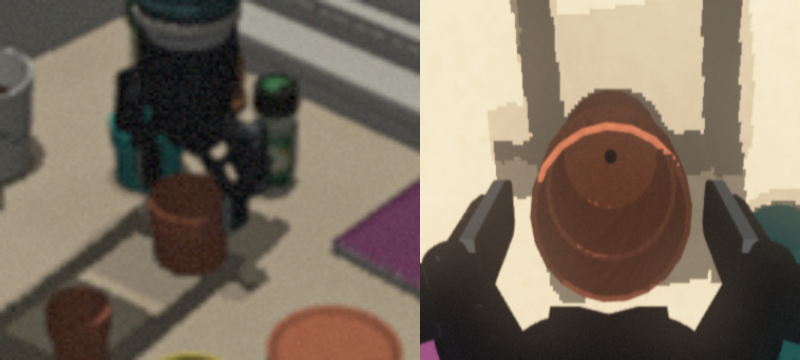

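The pot sits between the pads, and the far fingertip shows at about scene pixel (288,196). I'll check what height that is.

```bash
python3 - <<'E'
from v import *
d=pickle.load(open("f0.pkl","rb"))
for z in(.025,.035,.045,.055):print(z,proj(d["scene"],[[.6418-.011,.1568-.043,z],[.6418+.011,.1568-.043,z],[.6418-.011,.1568-.057,z],[.6418+.011,.1568-.057,z]]).round(1).tolist())
E
```

```text
0.025 [[282.7, 206.0], [288.8, 201.9], [287.0, 208.5], [293.1, 204.3]]
0.035 [[282.7, 202.8], [288.8, 198.6], [287.0, 205.2], [293.2, 201.0]]
0.045 [[282.7, 199.4], [288.9, 195.3], [287.1, 201.9], [293.3, 197.7]]
0.055 [[282.7, 196.1], [288.9, 192.0], [287.1, 198.5], [293.3, 194.4]]
```

The fingertips are at about z 0.049, so roughly 13 mm ahead of the TCP when open. Now I'll close on the collar and lift.

Request:
{"fn": "play_rows", "kwargs": {
  "commands": [
    [0,0,0,0,0,0,0.4],
    [0,0,0,0,0,0,0.4],
    [0,0,0,0,0,0,0.4],
    [0,0,0,0,0,0,0.4],
    [0,0,0,0,0,0,0.4]
  ],
  "newtons": 40
}}

```text
time_s: 4.1
tool_pos: [0.6413, 0.1568, 0.0625]
orientation: [-3.142, 0.001, -3.141]
wrist_force: [-1.9, 0.2, 7.2]
opening: 0.066
gripper_force: 43.3
```

Request:
{"fn": "play_rows", "kwargs": {
  "commands": [
    [0,0,-0.03,0,0,0,0.4],
    [0,0,-0.07,0,0,0,0.4],
    [0,0,-0.1,0,0,0,0.4],
    [0.01,-0.08,-0.1,0,0,0,0.4],
    [0.02,-0.16,-0.1,0,0,0,0.4],
    [0.03,-0.24,-0.1,0,0,0,0.4],
    [0.04,-0.3,-0.1,0,0,0,0.4],
    [0.04,-0.335,-0.1,0,0,0,0.4],
    [0.04,-0.335,-0.1,0,0,0,0.4],
    [0.04,-0.335,-0.1,0,0,0,0.4],
    [0.04,-0.335,-0.1,0,0,0,0.4]
  ]
}}

```text
time_s: 5.48
tool_pos: [0.6211, -0.0096, 0.1113]
orientation: [3.141, -0.0, -3.14]
wrist_force: [-0.3, 0.6, -2.9]
opening: 0.0665
gripper_force: 45.3
```

```bash
python3 - <<'E'
from v import *
from station import robot
a=robot.grab_frame("top")["pixels"][:,:,::-1];b=robot.grab_frame("wrist")["pixels"][:,:,::-1]
cv2.imwrite("pics/s3.png",np.hstack([cv2.resize(a[140:260,250:390],None,fx=3,fy=3),cv2.resize(b[130:400,100:460],(380,360))]))
print(robot.get_state()["tool_pos"])
E
```

```text
[ 0.62099371 -0.00984492  0.1112202 ]
```

View pics/s3.png

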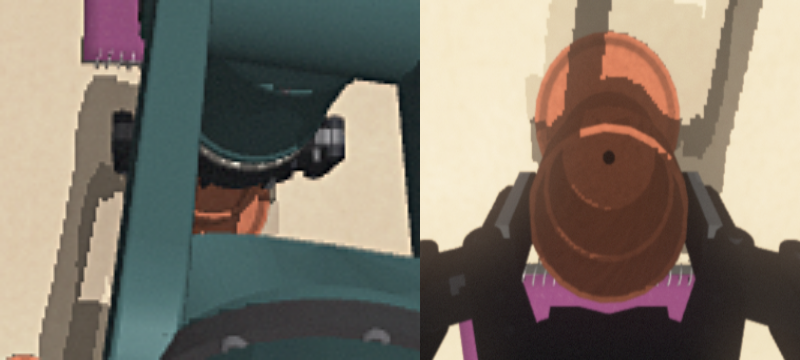

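The pot hangs level in the grip above the saucer. Lowering it now.

Request:
{"fn": "play_rows", "kwargs": {
  "commands": [
    [0,0,0.03,0,0,0,0.4],
    [0,0,0.055,0,0,0,0.4],
    [0,0,0.072,0,0,0,0.4],
    [0,0,0.08,0,0,0,0.4],
    [0,0,0.084,0,0,0,0.4],
    [0,0,0.084,0,0,0,0.4],
    [0,0,0.084,0,0,0,0.4]
  ]
}}

```text
time_s: 6.45
tool_pos: [0.6213, -0.0109, 0.0697]
orientation: [-3.141, 0.001, -3.142]
wrist_force: [0.1, 0.1, -0.3]
opening: 0.0661
gripper_force: 45.3
```

Request:
{"fn": "play_rows", "kwargs": {
  "commands": [
    [0,0,0.002,0,0,0,0.4],
    [0,0,0.002,0,0,0,0.4],
    [0,0,0.002,0,0,0,0.7],
    [0,0,0.002,0,0,0,1],
    [0,0,0.002,0,0,0,1],
    [0,0,0.002,0,0,0,1],
    [0,0,-0.06,0,0,0,1],
    [0,0,-0.12,0,0,0,1],
    [0,0,-0.18,0,0,0,1],
    [0,0,-0.22,0,0,0,1],
    [0,0,-0.22,0,0,0,1],
    [0,0,-0.22,0,0,0,1]
  ]
}}

```text
time_s: 7.95
tool_pos: [0.6204, -0.0107, 0.1784]
orientation: [3.142, -0.001, -3.141]
wrist_force: [-0.0, 0.1, 0.1]
opening: 0.0857
gripper_force: 0.0
```

```bash
sed -i 's/>105)/>85)/' v.py; python3 - <<'E'
from v import *
from station import robot
f=robot.grab_frame("wrist");print(robot.get_state()["tool_pos"])
im=f["pixels"][:,:,::-1].copy()
p=[.622,-.011,.006]
uv=tuple(int(v) for v in proj(f,[[p[0],p[1],.036]])[0]);print(uv)
for n,z in(("largest",.006),("saucer",0)):
    cv2.polylines(im,[np.int32(cv2.convexHull(proj(f,body(n,[p[0],p[1],z])).astype(np.float32)))],True,(0,255,0),1)
cv2.polylines(im,[np.int32(proj(f,ring(p,.0315,.06)))],True,(0,255,0),1)
h=cv2.cvtColor(f["pixels"],cv2.COLOR_RGB2HSV)
m=(((h[...,0]<10)|(h[...,0]>172))&(h[...,1]>85)&(h[...,2]>25)).astype(np.uint8)*255
cv2.imwrite("pics/w3.png",np.hstack([im[60:330,120:460],cv2.cvtColor(m,8)[60:330,120:460]]))
E
```

```text
[ 0.62012831 -0.01073267  0.17804724]
(277, 206)
```

View pics/w3.png

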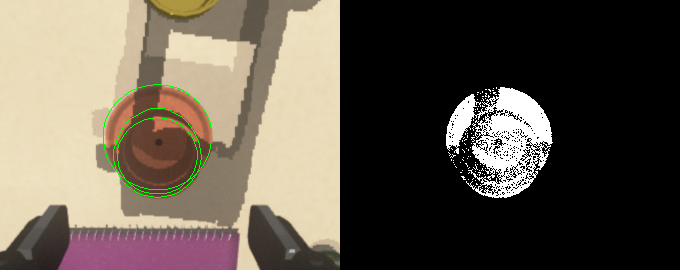

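The largest pot stands in the saucer and the predicted outlines overlay it well. Its drain hole at (279,202) marks the axis, so I'll use the hole to measure centres.

```bash
cat >> v.py <<'E'
def hole(f,xy,zf,w=9):
    g=cv2.GaussianBlur(cv2.cvtColor(f["pixels"],cv2.COLOR_RGB2GRAY).astype(np.float32),(0,0),1)
    u,v=np.int32(np.round(proj(f,[[xy[0],xy[1],zf]])[0]))
    p=g[v-w:v+w+1,u-w:u+w+1];b=np.median(p);wt=np.clip(b*.75-p,0,None)
    yy,xx=np.mgrid[-w:w+1,-w:w+1];c=np.array([u+(wt*xx).sum()/wt.sum(),v+(wt*yy).sum()/wt.sum()])
    return c.round(1),ray(f,c,zf)[:2].round(4),(wt>0).sum()
E
python3 - <<'E'
from v import *
from station import robot
f=robot.grab_frame("wrist");print("placed",hole(f,(.622,-.011),.014))
d=pickle.load(open("f0.pkl","rb"))["top"]
for n,p in dict(largest=(.642,.157),second=(.46,.276),third=(.476,.1086),smallest=(.469,-.147)).items(): print(n,hole(d,p,.008,4))
t=robot.grab_frame("top");print("top placed",hole(t,(.622,-.011),.014,4))
E
```

```text
placed (array([278.2, 202.3]), array([ 0.6235, -0.0103]), np.int64(28))
largest (array([238.8, 194.6]), array([0.6418, 0.1564]), np.int64(10))
second (array([178.7, 277.5]), array([0.4599, 0.2759]), np.int64(13))
third (array([258.2, 271.6]), array([0.4757, 0.1092]), np.int64(10))
smallest (array([376.1, 277.2]), array([ 0.4692, -0.1414]), np.int64(22))
top placed (array([nan, nan]), array([nan, nan]), np.int64(0))v.py:43: RuntimeWarning: invalid value encountered in scalar divide
  yy,xx=np.mgrid[-w:w+1,-w:w+1];c=np.array([u+(wt*xx).sum()/wt.sum(),v+(wt*yy).sum()/wt.sum()])
```

Request:
{"fn": "play_rows", "kwargs": {
  "commands": [
    [0.06,0.1,0,0,0,0,1],
    [0.12,0.21,0,0,0,0,1],
    [0.18,0.31,0,0,0,0,1],
    [0.23,0.41,0,0,0,0,1],
    [0.29,0.51,0,0,0,0,1],
    [0.325,0.574,0,0,0,0,1],
    [0.325,0.574,0,0,0,0,1],
    [0.325,0.574,0,0,0,0,1],
    [0.325,0.574,0,0,0,0,1],
    [0.325,0.574,0,0,0,0,1]
  ]
}}

```text
time_s: 9.35
tool_pos: [0.459, 0.2753, 0.1792]
orientation: [-3.141, -0.0, 3.14]
wrist_force: [0.2, 0.5, -0.0]
opening: 0.0855
gripper_force: 0.0
```

```bash
python3 - <<'E'
from v import *
from station import robot
f=robot.grab_frame("wrist");print("second",hole(f,(.46,.276),.008));print(robot.get_state()["tool_pos"])
f=robot.grab_frame("top");print("placed by top",hole(f,(.622,-.011),.014,4))
E
```

```text
second (array([280.5, 199. ]), array([0.4613, 0.2779]), np.int64(20))
[0.45895181 0.2754211  0.17922539]
placed by top (array([316. , 204.9]), array([ 0.6218, -0.0118]), np.int64(10))
```

Request:
{"fn": "play_rows", "kwargs": {
  "commands": [
    [0,0.004,0.07,0,0,0,1],
    [0,0.004,0.13,0,0,0,1],
    [0,0.004,0.18,0,0,0,1],
    [0,0.004,0.208,0,0,0,1],
    [0,0.004,0.208,0,0,0,1],
    [0,0.004,0.208,0,0,0,1],
    [0,0.004,0.208,0,0,0,0.2],
    [0,0.004,0.208,0,0,0,0.2],
    [0,0.004,0.208,0,0,0,0.2],
    [0,0.004,0.208,0,0,0,0.2],
    [0,0.004,0.208,0,0,0,0.2],
    [0,0.004,0.208,0,0,0,0.2]
  ]
}}

```text
time_s: 10.95
tool_pos: [0.4593, 0.2783, 0.0767]
orientation: [3.141, 0.002, -3.141]
wrist_force: [-1.7, -1.6, 8.8]
opening: 0.0563
gripper_force: 40.7
```

```bash
python3 - <<'E'
from v import *
from station import robot
s=robot.get_state();print(s["tool_pos"],s["opening"],s["gripper_force"])
f=robot.grab_frame("wrist");print("second",hole(f,(.461,.277),.008))
b=f["pixels"][:,:,::-1];a=robot.grab_frame("scene")["pixels"][:,:,::-1]
cv2.imwrite("pics/s4.png",np.hstack([cv2.resize(a[150:270,120:260],None,fx=3,fy=3),cv2.resize(b[130:400,100:460],(380,360))]))
E
```

```text
[0.45928462 0.27832583 0.07666343] 0.05628444118243194 40.71910106576979
second (array([276.8, 239.7]), array([0.462 , 0.2778]), np.int64(53))
```

View pics/s4.png

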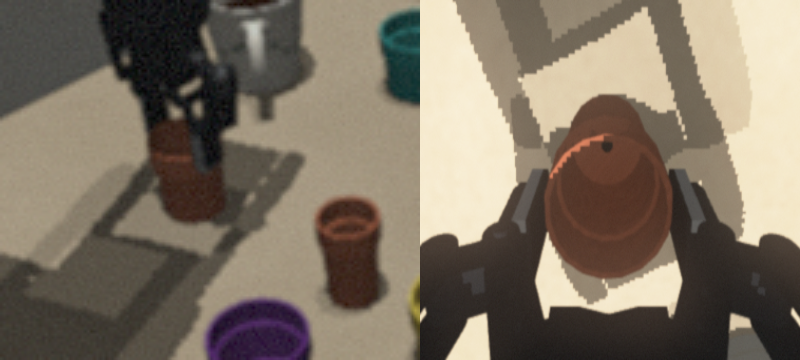

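```bash
python3 - <<'E'
from v import *
d=pickle.load(open("f0.pkl","rb"))
for z in(.05,.055,.06,.065):print(z,proj(d["scene"],[[.4593+a,.2783-b,z] for b in(.029,.04) for a in(-.011,.011)]).round(1).tolist())
a=cv2.imread("pics/s4.png")[90:190,140:260];cv2.imwrite("pics/c4.png",cv2.resize(a,None,fx=5,fy=5))
E
```

```text
0.05 [[185.0, 209.1], [192.7, 204.7], [188.0, 211.1], [195.7, 206.7]]
0.055 [[184.7, 207.4], [192.4, 203.0], [187.7, 209.4], [195.4, 205.0]]
0.06 [[184.4, 205.6], [192.1, 201.3], [187.4, 207.7], [195.1, 203.3]]
0.065 [[184.1, 203.9], [191.8, 199.5], [187.1, 206.0], [194.9, 201.5]]
```

View pics/c4.png

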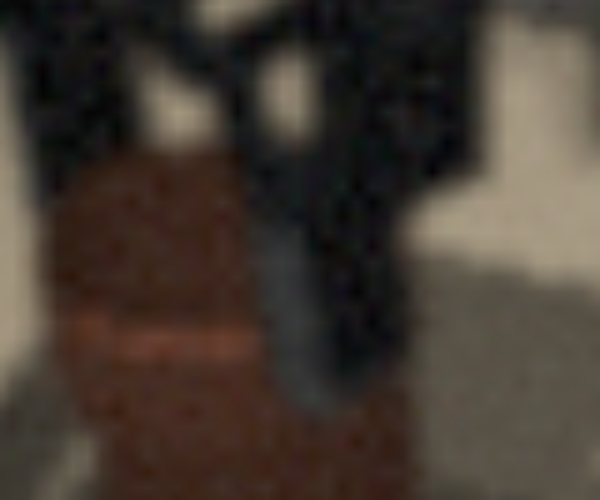

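The fingertips are at about z 0.058, on the collar and above where the outer rim will come (0.052). Lifting and carrying.

Request:
{"fn": "play_rows", "kwargs": {
  "commands": [
    [0,0,-0.07,0,0,0,0.2],
    [0,0,-0.14,0,0,0,0.2],
    [0,0,-0.2,0,0,0,0.2],
    [-0.06,-0.1,-0.2,0,0,0,0.2],
    [-0.12,-0.2,-0.2,0,0,0,0.2],
    [-0.18,-0.31,-0.2,0,0,0,0.2],
    [-0.23,-0.41,-0.2,0,0,0,0.2],
    [-0.28,-0.5,-0.2,0,0,0,0.2],
    [-0.31,-0.55,-0.2,0,0,0,0.2],
    [-0.324,-0.578,-0.2,0,0,0,0.2],
    [-0.324,-0.578,-0.2,0,0,0,0.2],
    [-0.324,-0.578,-0.2,0,0,0,0.2]
  ]
}}

```text
time_s: 12.55
tool_pos: [0.6195, -0.0096, 0.1752]
orientation: [3.141, -0.001, -3.141]
wrist_force: [-1.1, -0.3, -1.4]
opening: 0.0558
gripper_force: 43.2
```

Request:
{"fn": "play_rows", "kwargs": {
  "commands": [
    [0,0,0.03,0,0,0,0.2],
    [0,0,0.05,0,0,0,0.2],
    [0,0,0.05,0,0,0,0.2],
    [0,0,0.05,0,0,0,0.2],
    [0,0,0.05,0,0,0,0.2]
  ]
}}

```text
time_s: 13.18
tool_pos: [0.6208, -0.0108, 0.1506]
orientation: [-3.141, 0.001, -3.141]
wrist_force: [0.2, 1.3, -1.2]
opening: 0.0556
gripper_force: 43.2
```

Request:
{"fn": "play_rows", "kwargs": {
  "commands": [
    [0,0,0.03,0,0,0,0.2],
    [0,0,0.06,0,0,0,0.2],
    [0,0,0.09,0,0,0,0.2],
    [0,0,0.105,0,0,0,0.2],
    [0,0,0.112,0,0,0,0.2],
    [0,0,0.112,0,0,0,0.2],
    [0,0,0.112,0,0,0,0.2]
  ]
}}

```text
time_s: 14.05
tool_pos: [0.6209, -0.0109, 0.0948]
orientation: [-3.141, 0.001, -3.142]
wrist_force: [0.3, -0.1, -2.4]
opening: 0.0556
gripper_force: 43.2
```

No contact yet. I'll go down the last 3–4 mm.

Request:
{"fn": "play_rows", "kwargs": {
  "commands": [
    [0,0,0.003,0,0,0,0.2],
    [0,0,0.006,0,0,0,0.2],
    [0,0,0.008,0,0,0,0.2],
    [0,0,0.008,0,0,0,0.2],
    [0,0,0.008,0,0,0,0.2]
  ]
}}

```text
time_s: 14.68
tool_pos: [0.6209, -0.0109, 0.0908]
orientation: [-3.141, 0.001, -3.142]
wrist_force: [-0.0, -0.6, 4.4]
opening: 0.0559
gripper_force: 43.7
```

It's in contact at the expected height (0.0908). Releasing and rising.

Request:
{"fn": "play_rows", "kwargs": {
  "commands": [
    [0,0,0,0,0,0,0.5],
    [0,0,0,0,0,0,1],
    [0,0,0,0,0,0,1],
    [0,0,0,0,0,0,1],
    [0,0,-0.06,0,0,0,1],
    [0,0,-0.12,0,0,0,1],
    [0,0,-0.18,0,0,0,1],
    [0,0,-0.18,0,0,0,1],
    [0,0,-0.18,0,0,0,1],
    [0,0,-0.18,0,0,0,1]
  ]
}}

```text
time_s: 15.92
tool_pos: [0.6195, -0.0107, 0.1789]
orientation: [3.141, -0.003, -3.142]
wrist_force: [0.4, 0.4, -0.3]
opening: 0.0854
gripper_force: 0.0
```

```bash
python3 - <<'E'
from v import *
from station import robot
f=robot.grab_frame("wrist");print("second",hole(f,(.6235,-.0105),.022));print(robot.get_state()["tool_pos"])
b=f["pixels"][:,:,::-1];a=robot.grab_frame("scene")["pixels"][:,:,::-1]
cv2.imwrite("pics/s5.png",np.hstack([cv2.resize(a[170:270,250:390],None,fx=3,fy=3),cv2.resize(b[110:310,150:410],(390,300))]))
E
```

```text
second (array([276.8, 204.6]), array([ 0.623 , -0.0116]), np.int64(29))
[ 0.61959354 -0.0107095   0.178952  ]
```

View pics/s5.png

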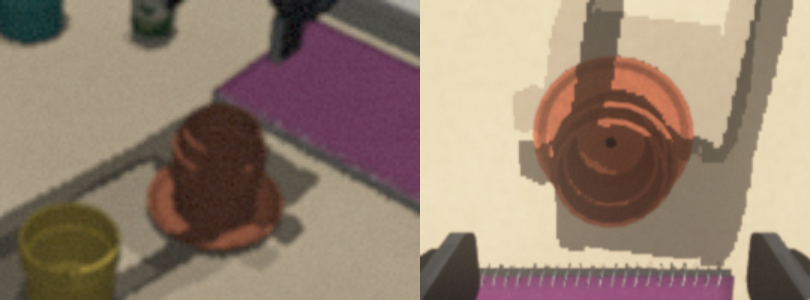

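The second pot sits concentric in the largest. Next is the third.

Request:
{"fn": "play_rows", "kwargs": {
  "commands": [
    [0.1,0.08,0,0,0,0,1],
    [0.2,0.16,0,0,0,0,1],
    [0.26,0.21,0,0,0,0,0.7],
    [0.292,0.239,0,0,0,0,0.6],
    [0.292,0.239,0,0,0,0,0.6],
    [0.292,0.239,0,0,0,0,0.6],
    [0.292,0.239,0,0,0,0,0.6],
    [0.292,0.239,0,0,0,0,0.6]
  ]
}}

```text
time_s: 17.02
tool_pos: [0.4753, 0.1081, 0.1802]
orientation: [-3.141, 0.0, 3.141]
wrist_force: [-0.5, 1.1, 0.7]
opening: 0.0684
gripper_force: 0.0
```

```bash
python3 - <<'E'
from v import *
from station import robot
f=robot.grab_frame("wrist");print("third",hole(f,(.477,.1095),.008));s=robot.get_state();print(s["tool_pos"],s["opening"])
E
```

```text
third (array([280.1, 198.7]), array([0.4776, 0.1103]), np.int64(17))
[0.47502566 0.10822178 0.18017821] 0.06833373360470628
```

Request:
{"fn": "play_rows", "kwargs": {
  "commands": [
    [0,0.003,0.06,0,0,0,0.6],
    [0,0.003,0.12,0,0,0,0.6],
    [0,0.003,0.16,0,0,0,0.6],
    [0,0.003,0.189,0,0,0,0.6],
    [0,0.003,0.189,0,0,0,0.6],
    [0,0.003,0.189,0,0,0,0.6],
    [0,0.003,0.189,0,0,0,-0.1],
    [0,0.003,0.189,0,0,0,-0.1],
    [0,0.003,0.189,0,0,0,-0.1],
    [0,0.003,0.189,0,0,0,-0.1],
    [0,0.003,0.189,0,0,0,-0.1]
  ]
}}

```text
time_s: 18.45
tool_pos: [0.4752, 0.1102, 0.0869]
orientation: [3.142, 0.002, -3.141]
wrist_force: [-0.1, -0.1, 4.8]
opening: 0.0439
gripper_force: 40.2
```

```bash
python3 - <<'E'
from v import *
from station import robot
f=robot.grab_frame("wrist");print("third",hole(f,(.477,.1095),.008));s=robot.get_state();print(s["tool_pos"],s["opening"])
E
```

```text
third (array([nan, nan]), array([nan, nan]), np.int64(0))
[0.47520693 0.11024454 0.0868679 ] 0.043976849473960085v.py:43: RuntimeWarning: invalid value encountered in scalar divide
  yy,xx=np.mgrid[-w:w+1,-w:w+1];c=np.array([u+(wt*xx).sum()/wt.sum(),v+(wt*yy).sum()/wt.sum()])
```

Request:
{"fn": "play_rows", "kwargs": {
  "commands": [
    [0,0,-0.07,0,0,0,-0.1],
    [0,0,-0.14,0,0,0,-0.1],
    [0,0,-0.2,0,0,0,-0.1],
    [-0.06,-0.05,-0.21,0,0,0,-0.1],
    [-0.14,-0.12,-0.21,0,0,0,-0.1],
    [-0.21,-0.175,-0.21,0,0,0,-0.1],
    [-0.26,-0.217,-0.21,0,0,0,-0.1],
    [-0.291,-0.242,-0.21,0,0,0,-0.1],
    [-0.291,-0.242,-0.21,0,0,0,-0.1],
    [-0.291,-0.242,-0.21,0,0,0,-0.1],
    [-0.291,-0.242,-0.21,0,0,0,-0.1]
  ]
}}

```text
time_s: 19.88
tool_pos: [0.6188, -0.0098, 0.1908]
orientation: [3.141, -0.001, -3.141]
wrist_force: [-0.6, -0.2, -1.2]
opening: 0.0438
gripper_force: 41.9
```

Request:
{"fn": "play_rows", "kwargs": {
  "commands": [
    [0,0,0.01,0,0,0,-0.1],
    [0,0,0.01,0,0,0,-0.1],
    [0,0,0.01,0,0,0,-0.1]
  ]
}}

```text
time_s: 20.25
tool_pos: [0.6198, -0.0107, 0.1857]
orientation: [-3.142, -0.0, -3.141]
wrist_force: [0.6, -0.0, -0.9]
opening: 0.0437
gripper_force: 41.8
```

Request:
{"fn": "play_rows", "kwargs": {
  "commands": [
    [-0.001,0,0.04,0,0,0,-0.1],
    [-0.001,0,0.08,0,0,0,-0.1],
    [-0.001,0,0.11,0,0,0,-0.1],
    [-0.001,0,0.135,0,0,0,-0.1],
    [-0.001,0,0.146,0,0,0,-0.1],
    [-0.001,0,0.146,0,0,0,-0.1],
    [-0.001,0,0.146,0,0,0,-0.1]
  ]
}}

```text
time_s: 21.12
tool_pos: [0.621, -0.0109, 0.1134]
orientation: [-3.141, 0.001, -3.142]
wrist_force: [0.4, -0.7, -0.5]
opening: 0.0439
gripper_force: 41.8
```

Request:
{"fn": "play_rows", "kwargs": {
  "commands": [
    [0,0,0.004,0,0,0,-0.1],
    [0,0,0.007,0,0,0,-0.1],
    [0,0,0.009,0,0,0,-0.1],
    [0,0,0.009,0,0,0,-0.1],
    [0,0,0.009,0,0,0,-0.1]
  ]
}}

```text
time_s: 21.75
tool_pos: [0.6208, -0.0108, 0.1089]
orientation: [-3.141, 0.001, -3.141]
wrist_force: [0.0, -0.1, 7.0]
opening: 0.0438
gripper_force: 42.5
```

Contact at the expected 0.1089. Releasing.

Request:
{"fn": "play_rows", "kwargs": {
  "commands": [
    [0,0,0,0,0,0,0.2],
    [0,0,0,0,0,0,0.6],
    [0,0,0,0,0,0,0.6],
    [0,0,0,0,0,0,0.6],
    [0,0,-0.06,0,0,0,0.6],
    [0,0,-0.12,0,0,0,0.6],
    [0,0,-0.16,0,0,0,0.6],
    [0,0,-0.16,0,0,0,0.6],
    [0,0,-0.16,0,0,0,0.6],
    [0,0,-0.16,0,0,0,0.6]
  ]
}}

```text
time_s: 23.0
tool_pos: [0.6196, -0.0107, 0.187]
orientation: [3.141, -0.002, -3.142]
wrist_force: [0.2, -0.0, 0.4]
opening: 0.0684
gripper_force: 0.0
```

```bash
python3 - <<'E'
from v import *
from station import robot
f=robot.grab_frame("wrist");print("third",hole(f,(.623,-.011),.030));print(robot.get_state()["tool_pos"])
b=f["pixels"][:,:,::-1];a=robot.grab_frame("scene")["pixels"][:,:,::-1]
cv2.imwrite("pics/s6.png",np.hstack([cv2.resize(a[170:270,250:390],None,fx=3,fy=3),cv2.resize(b[110:310,150:410],(390,300))]))
E
```

```text
third (array([277.7, 205.6]), array([ 0.6241, -0.0107]), np.int64(16))
[ 0.61973829 -0.01073806  0.1870592 ]
```

View pics/s6.png

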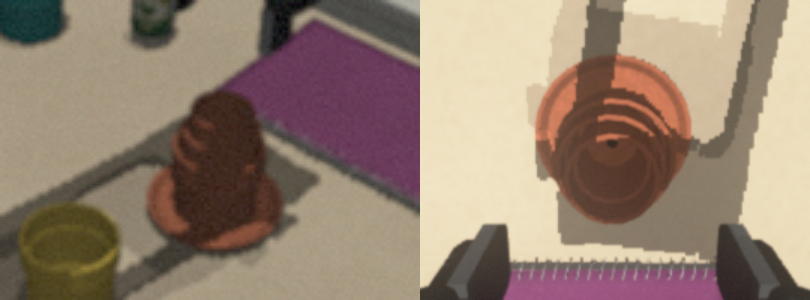

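The three pots are nested concentrically. Next is the smallest.

Request:
{"fn": "play_rows", "kwargs": {
  "commands": [
    [0.1,-0.09,0,0,0,0,0.5],
    [0.19,-0.17,0,0,0,0,0.4],
    [0.27,-0.24,0,0,0,0,0.4],
    [0.306,-0.273,0,0,0,0,0.4],
    [0.306,-0.273,0,0,0,0,0.4],
    [0.306,-0.273,0,0,0,0,0.4],
    [0.306,-0.273,0,0,0,0,0.4],
    [0.306,-0.273,0,0,0,0,0.4]
  ]
}}

```text
time_s: 24.1
tool_pos: [0.4681, -0.1467, 0.1882]
orientation: [3.142, 0.0, -3.14]
wrist_force: [0.2, -0.2, 0.2]
opening: 0.0598
gripper_force: 0.0
```

```bash
python3 - <<'E'
from v import *
from station import robot
f=robot.grab_frame("wrist");print("smallest",hole(f,(.471,-.146),.008,7));s=robot.get_state();print(s["tool_pos"],s["opening"])
print(hole(robot.grab_frame("top"),(.622,-.011),.030,4))
im=f["pixels"][:,:,::-1].copy()
cv2.imwrite("pics/w7.png",cv2.resize(im[110:310,150:410],None,fx=2,fy=2))
E
```

```text
smallest (array([nan, nan]), array([nan, nan]), np.int64(0))
[ 0.46798711 -0.14681429  0.18821182] 0.06008439948090057
(array([314.2, 205.6]), array([ 0.6167, -0.0065]), np.int64(17))v.py:43: RuntimeWarning: invalid value encountered in scalar divide
  yy,xx=np.mgrid[-w:w+1,-w:w+1];c=np.array([u+(wt*xx).sum()/wt.sum(),v+(wt*yy).sum()/wt.sum()])
```

View pics/w7.png

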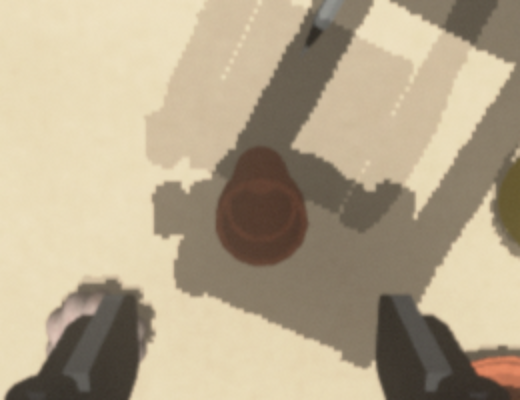

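The smallest pot's hole isn't visible from here. Its rim is at about full-frame u 258–303, bottom row 242. I'll fit its silhouette with a red/green ratio mask instead.

```bash
python3 - <<'E'
import v
from v import *
from station import robot
f=robot.grab_frame("wrist");print(ray(f,(280.7,220),.084)[:2])
def mask(f,uv):
    b=cv2.GaussianBlur(f["pixels"],(0,0),1).astype(float)
    m=((b[...,0]>1.55*b[...,1])).astype(np.uint8)
    n,l=cv2.connectedComponents(m);m=(l==l[uv[1],uv[0]]).astype(np.uint8)
    c,_=cv2.findContours(m,0,1);c=max(c,key=cv2.contourArea);print(cv2.boundingRect(c),cv2.contourArea(c));return cv2.convexHull(c).reshape(-1,2).astype(np.float32)
v.mask=mask
print(fit("smallest",[(f,(280,218))],False))
x,_=fit("smallest",[(f,(280,218))],False);print(cv2.boundingRect(proj(f,body("smallest",[x[0],x[1],0])).astype(np.float32)))
E
```

```text
[ 0.46900191 -0.14460488]
(0, 0, 560, 420) 228045.5
(array([ 0.53799228, -0.08036635, -0.02615213]), np.float64(0.9355875))
(0, 0, 560, 420) 228045.5
(326, 244, 54, 74)
```

```bash
python3 - <<'E'
import v
from v import *
from station import robot
f=robot.grab_frame("wrist")
B=cv2.GaussianBlur(f["pixels"],(0,0),1).astype(float);print(B[218,280],B[235,280],B[218,320])
def mask(f,uv):
    m=((B[...,0]-B[...,2])/B[...,0]>TH).astype(np.uint8)
    n,l=cv2.connectedComponents(m);m=(l==l[uv[1],uv[0]]).astype(np.uint8)
    c,_=cv2.findContours(m,0,1);c=max(c,key=cv2.contourArea);print(cv2.boundingRect(c),cv2.contourArea(c));return cv2.convexHull(c).reshape(-1,2).astype(np.float32)
v.mask=mask
for TH in(.34,.4):
  x,c=fit("smallest",[(f,(280,218))],False);print(x,c,cv2.boundingRect(proj(f,body("smallest",[x[0],x[1],0])).astype(np.float32)))
E
```

```text
[86. 62. 49.] [85. 62. 48.] [106.  96.  80.]
(259, 184, 45, 59) 1903.5
[ 0.47017772 -0.14452439  0.00303198] 0.05600048908724094 (257, 182, 48, 62)
(260, 185, 43, 57) 1723.5
[ 0.46932748 -0.14431633  0.00375761] 0.15758715657956607 (257, 181, 48, 62)
```

Request:
{"fn": "play_rows", "kwargs": {
  "commands": [
    [0,0.004,0.06,0,0,0,0.4],
    [0,0.004,0.12,0,0,0,0.4],
    [0,0.004,0.16,0,0,0,0.4],
    [0,0.004,0.185,0,0,0,0.4],
    [0,0.004,0.185,0,0,0,0.4],
    [0,0.004,0.185,0,0,0,0.4],
    [0,0.004,0.185,0,0,0,-0.4],
    [0,0.004,0.185,0,0,0,-0.4],
    [0,0.004,0.185,0,0,0,-0.4],
    [0,0.004,0.185,0,0,0,-0.4],
    [0,0.004,0.185,0,0,0,-0.4]
  ]
}}

```text
time_s: 25.68
tool_pos: [0.4682, -0.1456, 0.0968]
orientation: [-3.141, 0.002, 3.142]
wrist_force: [-0.5, 1.3, 5.2]
opening: 0.0331
gripper_force: 39.5
```

Request:
{"fn": "play_rows", "kwargs": {
  "commands": [
    [0,0,-0.08,0,0,0,-0.4],
    [0,0,-0.16,0,0,0,-0.4],
    [0,0,-0.23,0,0,0,-0.4],
    [-0.06,0.055,-0.24,0,0,0,-0.4],
    [-0.14,0.125,-0.24,0,0,0,-0.4],
    [-0.22,0.195,-0.24,0,0,0,-0.4],
    [-0.27,0.24,-0.24,0,0,0,-0.4],
    [-0.306,0.27,-0.24,0,0,0,-0.4],
    [-0.306,0.27,-0.24,0,0,0,-0.4],
    [-0.306,0.27,-0.24,0,0,0,-0.4],
    [-0.306,0.27,-0.24,0,0,0,-0.4],
    [-0.306,0.27,-0.24,0,0,0,-0.4]
  ]
}}

```text
time_s: 27.18
tool_pos: [0.62, -0.0109, 0.216]
orientation: [-3.141, -0.0, 3.141]
wrist_force: [0.1, 0.5, 0.1]
opening: 0.0329
gripper_force: 40.5
```

```bash
python3 - <<'E'
from station import robot
s=robot.get_state();print(s["tool_pos"],s["opening"],s["gripper_force"])
E
```

```text
[ 0.61995119 -0.01090554  0.21596602] 0.03290629509453028 40.467617140880066
```

Request:
{"fn": "play_rows", "kwargs": {
  "commands": [
    [-0.001,0,0.04,0,0,0,-0.4],
    [-0.001,0,0.08,0,0,0,-0.4],
    [-0.001,0,0.12,0,0,0,-0.4],
    [-0.001,0,0.15,0,0,0,-0.4],
    [-0.001,0,0.17,0,0,0,-0.4],
    [-0.001,0,0.17,0,0,0,-0.4],
    [-0.001,0,0.17,0,0,0,-0.4]
  ]
}}

```text
time_s: 28.05
tool_pos: [0.6215, -0.0104, 0.1314]
orientation: [-3.141, 0.001, -3.142]
wrist_force: [0.5, -1.3, -0.2]
opening: 0.0326
gripper_force: 40.5
```

Request:
{"fn": "play_rows", "kwargs": {
  "commands": [
    [0,0,0.004,0,0,0,-0.4],
    [0,0,0.007,0,0,0,-0.4],
    [0,0,0.009,0,0,0,-0.4],
    [0,0,0.009,0,0,0,-0.4],
    [0,0,0.009,0,0,0,-0.4]
  ]
}}

```text
time_s: 28.68
tool_pos: [0.6213, -0.0103, 0.1268]
orientation: [-3.141, 0.001, -3.141]
wrist_force: [-1.5, 0.2, 4.7]
opening: 0.0331
gripper_force: 41.0
```

Contact at the expected height (0.1268). Releasing and rising, then moving aside so the top camera can see.

Request:
{"fn": "play_rows", "kwargs": {
  "commands": [
    [0,0,0,0,0,0,0],
    [0,0,0,0,0,0,0.4],
    [0,0,0,0,0,0,0.4],
    [0,0,0,0,0,0,0.4],
    [0,0,-0.06,0,0,0,0.4],
    [0,0,-0.12,0,0,0,0.4],
    [0,0,-0.18,0,0,0,0.4],
    [0,0,-0.18,0,0,0,0.4],
    [0,0,-0.18,0,0,0,0.4],
    [0,0,-0.18,0,0,0,0.4]
  ]
}}

```text
time_s: 29.92
tool_pos: [0.62, -0.0102, 0.2148]
orientation: [3.141, -0.003, -3.141]
wrist_force: [-0.5, -0.9, -0.5]
opening: 0.0598
gripper_force: 0.0
```

```bash
python3 - <<'E'
from v import *
from station import robot
f=robot.grab_frame("wrist");print("smallest",hole(f,(.6235,-.0105),.038,7));s=robot.get_state();print(s["tool_pos"],s["gripper_force"],s["wrist_force"])
E
```

```text
smallest (array([nan, nan]), array([nan, nan]), np.int64(0))
[ 0.62012656 -0.01021072  0.21488676] 0.0 [-0.25508913 -0.31151867  0.05681299]v.py:43: RuntimeWarning: invalid value encountered in scalar divide
  yy,xx=np.mgrid[-w:w+1,-w:w+1];c=np.array([u+(wt*xx).sum()/wt.sum(),v+(wt*yy).sum()/wt.sum()])
```

Request:
{"fn": "play_rows", "kwargs": {
  "commands": [
    [0.1,0.2,0,0,0,0,0.4],
    [0.2,0.4,0,0,0,0,0.4],
    [0.3,0.6,0,0,0,0,0.4],
    [0.3,0.6,0,0,0,0,0.4],
    [0.3,0.6,0,0,0,0,0.4],
    [0.3,0.6,0,0,0,0,0.4],
    [0.3,0.6,0,0,0,0,0.4],
    [0.3,0.6,0,0,0,0,0.4]
  ]
}}

```text
time_s: 30.98
tool_pos: [0.4711, 0.289, 0.2158]
orientation: [-3.141, -0.001, -3.141]
wrist_force: [-0.1, -0.1, 0.2]
opening: 0.0599
gripper_force: 0.0
```

```bash
python3 - <<'E'
import v
from v import *
from station import robot
t=robot.grab_frame("top");s=robot.grab_frame("scene")
for z in(.038,): print(hole(t,(.622,-.011),z,3))
# joint check: silhouette of the nest (4 rims + saucer) vs mask in both views; smallest rim top expected at z=.030+.084
for n,f in(("top",t),("scene",s)):
    h=mask(f,tuple(int(q) for q in proj(f,[[.622,-.011,.03]])[0]))
    B=[body("saucer",[.622,-.011,0])]+[body(k,[.622,-.011,z]) for k,z in(("largest",.006),("second",.014),("third",.022),("smallest",.030))]
    print(n,"mask",cv2.boundingRect(h),"model",cv2.boundingRect(proj(f,np.vstack(B)).astype(np.float32)))
print(robot.get_state()["time_s"],robot.get_state()["gripper_force"])
E
```

```text
(array([317. , 203.7]), array([ 0.6194, -0.0116]), np.int64(15))
top mask (293, 183, 47, 47) model (291, 181, 49, 48)
scene mask (300, 196, 44, 58) model (297, 194, 47, 60)
31.075 0.0
```

The measured nest outline matches the model in both views, with the same 1–2 px mask shrinkage on all sides, and the gripper is clear. Handing in.

```bash
python3 -c "
from station import robot
print(robot.sign_off())"
```

```text
the job is handed in; nothing more can be done
None
```

I nested all four pots on the saucer, let each one go before fetching the next, and handed the job in at about 31 s; no verdict came back, but the final top and scene views match the expected nest outline.

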